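# Hold the lamp bracket's post true with the square

## Robot

A 6-joint arm with a two-finger parallel gripper is mounted at the origin on the work surface. World frame = base frame: x ahead of the robot, y to its left, z up, the work surface at z = 0. Lengths are in mm, angles in rad, forces in N, time in s.
With the tool pointing down it reaches from about 275 to 1000 mm from the base axis. Payload 8.4 kg.
Tool frame: the origin (TCP) lies midway between the tips of the shut fingers; the grasp point (between the pads) lies 19 mm behind it (r.grip_point_offset is the distance from the TCP to the grasp point, in mm); z points along the fingers, y is the line along which they close (so a half turn about z gives the same grasp; the last joint's range is limited). The gripper opens to 85 mm and grips with 20 to 120 N. Pads are 22 mm wide; open, the fingers measure 114 mm over their backs; the gripper's body (76 mm by 85 mm) begins 54 mm behind the grasp point. The pads swing forward as they close: fully open they stand 13 mm farther back than shut.
Start: joints at [-1.28, 0.353, 1.633, -0, 1.155, -0.002], TCP at [180.395, -598.403, 231.281] pointing down, gripper open.
Joint ranges: [-2.63, 2.63], [-0.92, 2.1], [0.06, 2.66], [-1.3, 4.44], [0, 2.69], [-3.02, 3.02]. Speed limits (rad/s): [2.22, 2.22, 2.79, 3.14, 3.14, 3.14].

## Interface

Orientations are given as [roll, pitch, yaw] about the fixed x, y, z axes, in that order (R = Rz(yaw) Ry(pitch) Rx(roll)).
In Python, from rig import r gives the robot as it stands. The module is installed in compiled form; this text tells all that it offers.
- The arm moves only by the shell command python3 -m creep 'ROWS' [FORCE]. ROWS is text: rows parted by semicolons, each of 7 numbers parted by spaces: the turn, a rotation vector about the tool's x, y, z in degrees, then the shift along the tool's x, y, z in m, then the closure in counts, from 0 (fully open) to 255 (shut). A call has 1 to 8 rows; each row is the pose to reach, as a shift and turn from the pose commanded when the call began, along the tool's axes at that moment; what a row does not reach only later rows make up. A row lasts 1/8 s, in which the tool goes at most 62.5 mm and 10.7 degrees, less where a joint would pass 70% of its speed; a pose out of reach is approached as far as the arm can. A call with a gripper value outside its range is refused whole. The fingers move at their own pace and stop on an object; FORCE is the grip in N (left out, the last holds). Time passes only in rows, so rows that repeat a pose let the fingers close. It gives the time, the measured TCP pose, the force, the opening and the grip force at its end, in the units of the state.
- r.sense(): the state, without advancing time (a new reading comes with each control period).
- r.grab_frame(name): name is "scene" or "top" or "wrist"; returns a dict with "img" (400x640x3 uint8, red, green, blue), "range_z" (400x640 float32, mm along the optical axis (not along the pixel's ray), 0 where there is no reading), "K" (3x3 intrinsics, pixels), "D" ([k1, k2, p1, p2, k3] as OpenCV has them; the pictures are not rectified), "world_from_camera" (4x4, takes a point from camera to world coordinates). Camera axes: x right, y up, looking along -z (the intrinsics and any distortion apply to the point x, -y, -z); pixel columns grow to the right and rows downward; lengths in mm; the calibration is good to about 2 mm. A picture is of the moment at which its call begins.
- r.sign_off(): hands the job in; it is judged then, once.
The state is a dict: "clock": time; "qpos": joint angles; "qvel": joint speeds; "joint_efforts": joint torques, N m; "eef_pos": TCP position; "tcp_rot": TCP orientation; "contact_force": force on the tool from outside, world axes, zero at the start; "wrist_torque": the same for the moment, N m; "opening": opening from 0.0 (shut) to 1.0 (fully open); "grasp_force": force on a finger pad.
Only numpy, scipy, OpenCV 4.12 (cv2) and the standard library are available. Lean on these libraries where they do the work, as an engineer would, in place of code of your own. Each camera call takes 0.05 s, during which the arm holds its last target. There are 200 camera calls.

## Task

The lamp bracket's post leans forward over its foot plate because its bolt is loose. Pick up the metal square by its blade, stand its foot flat on the plate and press it home into the corner, foot down firmly on the plate and upright blade pushing the post back, until blade and post are flush and the post stands square. Finish while still gripping the square and pressing it down and into the corner (do not let go), and leave the other things on the bench where they are.

Things in the scene. Friction and masses are not known exactly. Their poses are not given: they have to be found in the camera images.
- square: Aluminium square standing on the bench, an L from the side, 0.31 kg: foot 110 long x 36 wide x 12 mm; at one end (heel) an upright blade 60 wide x 10 thick, top 120 mm above the underside. Blade back and heel end are one plane. Origin: middle of the heel's lower edge. x points out of the heel (foot runs to x = -110 mm, blade to x = -60), z up, y across. Starts left or right of the bracket.
- blade_grip (a point): Good place to grip the square from above, pinching the blade's 10 mm thickness (along the square's y): at x = -40, y = 0, z = 103 mm in the square's frame, 17 mm below the blade's top.
- bracket: Fixed cast aluminium foot plate of the lamp bracket, 200 x 110 mm, 12 mm thick, ground smooth (friction with the square's foot about 0.2), bolted to the bench. Origin on the bench under the corner; x points along the bench from the free front part of the plate into the post, roughly away from the robot. The plate runs from x = -150 to +50 mm and y = -55 to +55 mm.
- corner (a point): Inside corner: middle of the line where the upright post's front face meets the plate's top (12 mm above the bench), axes as the bracket's. With the square fully home its origin and x axis coincide with these.
- lamp_post: Root of the post: two fixed cheeks, 50 mm above the bench, set back 10 mm; origin and axes as the bracket's. It carries the hinged aluminium post, 44 mm wide (y), 40 deep, top 80 mm above the plate. From its back, 62 mm above the plate, a thin lamp arm rises backwards and to +y to a small shade 185 mm behind, 125 mm aside, top 185 mm above the bench.
- post_hinge (a joint): Lean of the post (rad) about its front face's lower edge: 0 square to the plate, positive leans forward over the plate. Starts 0.11 to 0.16 (top up to 13 mm forward); stops at -0.06 and 0.18. Spring and friction resist: pushing the top back takes about 2 N at first, 4 to 6 N when upright; let go, it sags forward again to about 0.11.
- saucer: White porcelain saucer, 100 mm across, 18 mm high, loose bystander; origin under its centre.
- tweezer_block: Bamboo tweezer block 90 x 46 x 35 mm, loose bystander; origin under its centre.
- lens: Magnifier lens in a brass ring, 72 mm across, 10 mm thick, lying flat, loose bystander; origin under its centre.
- basalt_stone: Black basalt baduk stone, 22 mm across, 10 mm thick, loose bystander; origin under its centre.
- stone_bowl: Turned dark wooden lidded stone bowl, 124 mm across, 94 mm high, loose bystander at the left; origin under its centre.
Mind the look-alikes: they are no part of the job. There is more than one size of the square; the one meant has the size given above.

How it is judged (in metres and radians):
On the way:
1. the square is lifted clear of the bench in the gripper (height (world z) of square above 0.025 m and contact force between the fingers and square above 2 N), for 0.2 s.
At the end, for the whole second after the job is handed in: Gripper still holding the square (>3 N), pressing >2 N on the post and >4 N on the foot plate; heel edge at the corner within 4 mm along, 3 mm in height, 22 mm sideways; square upright within 2 deg and in line within 5 deg; post square within 0.03 rad; all still (value of joint post_hinge between -0.03 and 0.03 rad and contact force between square and lamp_post above 2 N and contact force between square and bracket above 4 N and contact force between the fingers and square above 3 N and angle between square's own z axis and vertical below 0.035 rad and angle between the x axis of square and the x axis of bracket, either way round below 0.09 rad and x of square in the frame of corner between -0.004 and 0.004 m and z of square in the frame of corner between -0.003 and 0.003 m and y of square in the frame of corner between -0.022 and 0.022 m and linear speed of square below 0.01 m/s); the arm keeps its last pose, push and grip.
It fails at once if the saucer is pushed away (over 30 mm) (distance of saucer from where it was at the start of the episode above 0.03 m).
It fails at once if the tweezer block is pushed away (over 30 mm) (distance of tweezer_block from where it was at the start of the episode above 0.03 m).
It fails at once if the lens is pushed away (over 30 mm) (distance of lens from where it was at the start of the episode above 0.03 m).
It fails at once if the basalt stone is pushed away (over 30 mm) (distance of basalt_stone from where it was at the start of the episode above 0.03 m).
It fails at once if the stone bowl is pushed away (over 30 mm) (distance of stone_bowl from where it was at the start of the episode above 0.03 m).
It also fails if it takes over 48 s, if anything falls off the work surface, if the arm or the gripper's body presses on something with over 40 N, if the wrist force passes 120 N, or if a joint passes its speed limit or range.

## Working session

There is one attempt and no reset: what is moved stays moved. The work goes in short steps, Python scripts to look and compute and a shell command to move; the robot and the scene stay as the last step left them, time stands still between calls to the robot, and variables do not carry over. Pictures are saved under pics/ and viewed, at most 10 in all, crops included, and the job is handed in when it is done.

```bash
mkdir -p pics
cat > h.py <<'E'
import numpy as np, cv2
from rig import r
def grab(n):
    f=r.grab_frame(n); np.savez(f'pics/{n}.npz',**f); return f
def cloud(f):
    K,D,T=map(np.asarray,(f['K'],f['D'],f['world_from_camera']))
    v,u=np.mgrid[0:400,0:640]
    p=cv2.undistortPoints(np.stack([u,v],-1).reshape(-1,1,2).astype(float),K,D).reshape(400,640,2)
    z=f['range_z'].astype(float)
    P=np.stack([p[...,0]*z,-p[...,1]*z,-z],-1)@T[:3,:3].T+T[:3,3]
    P[z==0]=np.nan
    return P
E
python3 - <<'E'
from h import *
a=[]
for n in("scene","top"):
    f=grab(n); a.append(f['img']); print(n,np.round(f['world_from_camera'],3).tolist(),f['D'])
im=np.vstack(a)[...,::-1]
cv2.imwrite('pics/a.png',cv2.resize(im,(480,600),interpolation=cv2.INTER_AREA))
cv2.imwrite('pics/top.png',a[1][...,::-1]);cv2.imwrite('pics/scene.png',a[0][...,::-1])
print(r.sense())
E
```

```text
scene [[0.689, -0.622, 0.373, 1094.238], [0.725, 0.592, -0.352, -446.9], [-0.002, 0.513, 0.859, 1239.929], [0.0, 0.0, 0.0, 1.0]] [-0.04315395  0.          0.          0.          0.        ]
top [[0.13, 0.969, -0.211, 360.666], [-0.991, 0.127, -0.028, -17.584], [-0.0, 0.213, 0.977, 1302.869], [0.0, 0.0, 0.0, 1.0]] [-0.017026  0.        0.        0.        0.      ]
{'clock': 0.1, 'qpos': array([-1.28040545e+00,  3.53600913e-01,  1.63405133e+00, -6.48931984e-06,
        1.15523390e+00, -2.40740314e-03]), 'qvel': array([-0.00064375, -0.00197177, -0.00168283,  0.00111696, -0.0003628 ,
       -0.00017253]), 'joint_efforts': array([ 7.82644179e-06, -6.06355047e+01, -3.42822075e+01, -1.47040464e-05,
        4.00483754e-03,  2.77759818e-05]), 'eef_pos': array([ 180.26427763, -597.98468316,  230.62662025]), 'tcp_rot': array([-3.14029915e+00,  2.81963574e-06,  2.92800900e-01]), 'contact_force': array([0.68793239, 0.432866  , 0.02465037]), 'wrist_torque': array([-0.02433647, -0.0422216 ,  0.03080686]), 'grasp_force': 0.0, 'opening': 1.0007291087266974}
```

View pics/top.png

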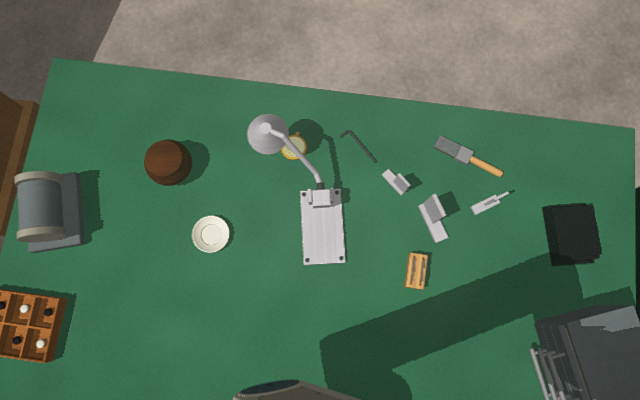

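View pics/scene.png

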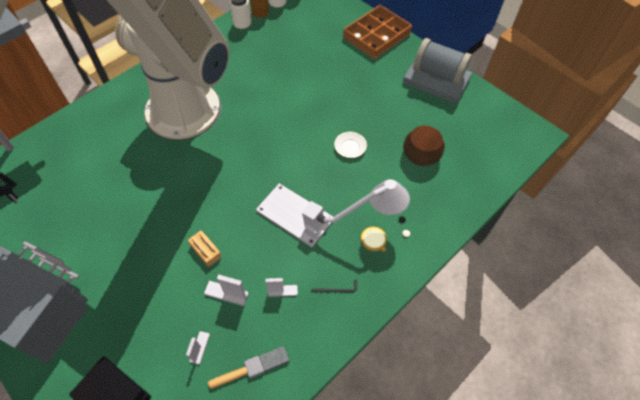

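The top view shows what could be the square: the L at (433,217), a smaller L at (396,181), and a dial-like tool at (490,203). I choose (433,217) by size. The bracket plate is at (322,228) with the post at (320,198). I'll check the choice with a close crop and depth.

```bash
cat > m.py <<'E'
from h import *
def rect(P,m):
    q=P[m][:,:2].astype(np.float32); return [np.round(x,1) for x in cv2.minAreaRect(q)],len(q)
for n,boxes in (("top",dict(sq=(410,185,455,250),small=(378,165,415,198),br=(292,182,352,270))),("scene",dict(sq=(200,268,252,312),small=(260,272,302,302),br=(250,180,335,250)))):
    f=np.load(f'pics/{n}.npz'); P=cloud(f); g=f['img'].astype(int)
    sat=g.max(-1)-g.min(-1)
    for k,(a,b,c,d) in boxes.items():
        w=np.zeros((400,640),bool); w[b:d,a:c]=1
        w&=(np.nan_to_num(P[...,2],nan=-9)>6)&(sat<45)
        z=P[...,2]
        print(n,k,'zs',np.round(np.percentile(z[w],[2,50,98]),1))
        for lo,hi in((6,18),(50,75),(75,130)):
            m=w&(z>lo)&(z<hi)
            if m.sum()>8: print('  ',lo,hi,np.round(np.median(z[m]),1),rect(P,m))
f=np.load('pics/top.npz');c=f['img'][160:260,370:470,::-1];e=f['img'][170:270,275:375,::-1]
cv2.imwrite('pics/c.png',cv2.resize(np.hstack([c,e]),(800,400),interpolation=cv2.INTER_CUBIC))
E
python3 m.py
```

```text
top sq zs [  7.   16.2 121.3]
   6 18 11.0 ([array([ 607.3, -307. ]), array([105. ,  89.2]), np.float64(10.0)], 381)
   50 75 61.8 ([array([ 627.6, -277.8]), array([59.3,  9.3]), np.float64(36.7)], 69)
   75 130 112.8 ([array([ 650.6, -263.2]), array([114.2,  23.8]), np.float64(43.9)], 223)
top small zs [ 6.3 21.7 84.9]
   6 18 9.0 ([array([ 704.8, -183.4]), array([75.6, 26.3]), np.float64(46.2)], 142)
   50 75 63.3 ([array([ 692.2, -195.2]), array([41.7,  5. ]), np.float64(52.7)], 44)
   75 130 82.5 ([array([ 694.6, -196.9]), array([41.9,  8.4]), np.float64(50.5)], 59)
top br zs [ 6.7 11.7 94.9]
   6 18 11.1 ([array([561.7,  -5.6]), array([208.8, 120.2]), np.float64(8.4)], 2529)
   50 75 52.2 ([array([625.4,  10.3]), array([51. , 66.1]), np.float64(10.4)], 49)
   75 130 92.2 ([array([629.3,   9.2]), array([62.2, 43.5]), np.float64(7.7)], 337)
scene sq zs [  6.9  27.4 120.9]
   6 18 11.1 ([array([ 610.8, -298.3]), array([111.2,  37.1]), np.float64(30.2)], 358)
   50 75 62.5 ([array([ 635., -289.]), array([61.3, 11.2]), np.float64(39.7)], 82)
   75 130 112.5 ([array([ 632.2, -285.6]), array([61.6, 11.7]), np.float64(29.8)], 240)
scene small zs [ 6.2 29.1 85.6]
   6 18 8.3 ([array([ 707.8, -184.9]), array([76.6, 25.6]), np.float64(49.3)], 144)
   50 75 62.6 ([array([ 697.4, -200.3]), array([40.4,  4.2]), np.float64(46.2)], 61)
   75 130 82.1 ([array([ 696.2, -198.1]), array([40.5,  8.4]), np.float64(47.5)], 66)
scene br zs [ 6.7 12.2 95. ]
   6 18 11.0 ([array([559.2,  -4.7]), array([201.9, 114.2]), np.float64(10.4)], 1686)
   50 75 60.8 ([array([640. ,   3.7]), array([69.1, 45.1]), np.float64(59.6)], 87)
   75 130 91.1 ([array([642.4,  13.1]), array([89.6, 47.2]), np.float64(10.8)], 381)
```

View pics/c.png

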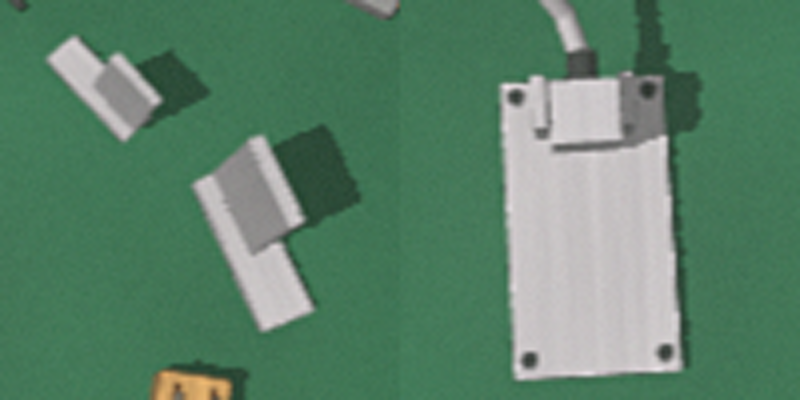

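The crop confirms the choice. The large L (right of centre) measures 111×37 mm with its top at 121 mm, while the small one is about 76×26 mm and 85 mm high. The square's heel is at about (658,-271) with yaw 30°, so the grip point is about (624,-291). The bracket yaw is about 9.5°, with the corner near (610,3).

```bash
python3 -m creep '0 0 -2 0.03 -0.010 0 0;0 0 -4 0.080 -0.026 0 0;0 0 -6 0.135 -0.044 0 0;0 0 -8 0.19 -0.062 0 0;0 0 -10 0.245 -0.08 0 0;0 0 -11 0.3 -0.098 0 0;0 0 -12 0.355 -0.116 0 0;0 0 -13.2 0.41 -0.134 0 0' 100
python3 - <<'E'
from h import *
s=r.sense();p=s['eef_pos'];y=s['tcp_rot'][2];c,n=np.cos(y),np.sin(y)
d=np.array([623.7,-290.8])-p[:2];print(np.degrees(s['tcp_rot']),c*d[0]+n*d[1],n*d[0]-c*d[1],p[2]-84)
E
```

```text
clock: 1.1
eef_pos: [535.5, -350.4, 231.0]
tcp_rot: [-3.141, 0.0, 0.524]
contact_force: [-0.2, -0.4, 0.5]
opening: 0.998
grasp_force: 0.0
[-1.79980676e+02  1.61490363e-02  3.00178630e+01] 106.1469694532743 -7.475101452928094 147.00517525356543
```

```bash
python3 -m creep '0 0 0 0.05 -0.004 0.01 0;0 0 0 0.09 -0.0065 0.025 0;0 0 0 0.106 -0.0075 0.04 0;0 0 0 0.106 -0.0075 0.04 0;0 0 0 0.106 -0.0075 0.04 0'
python3 - <<'E'
from h import *
f=grab('wrist');P=cloud(f);z=P[...,2];g=f['img'].astype(int);sat=g.max(-1)-g.min(-1)
near=np.abs(P[...,0]-625)+np.abs(P[...,1]+290)<140
for lo,hi in((112,126),(80,112),(7,16)):
    m=(z>lo)&(z<hi)&(sat<45)&near
    if m.sum()>8:
        print(lo,hi,m.sum(),[np.round(x,1) for x in cv2.minAreaRect(P[m][:,:2].astype(np.float32))],np.median(z[m]))
print(r.sense()['eef_pos'])
cv2.imwrite('pics/w1.png',f['img'][...,::-1])
E
```

```text
clock: 1.72
eef_pos: [621.4, -293.2, 191.5]
tcp_rot: [-3.142, 0.001, 0.522]
contact_force: [-0.5, -0.3, -0.0]
opening: 0.998
grasp_force: 0.0
112 126 1196 [array([ 629.7, -283.3]), array([60.1, 10. ]), np.float64(30.0)] 120.69559392185839
80 112 135 [array([ 668.3, -238.6]), array([70. ,  7.8]), np.float64(66.2)] 85.14950719371527
7 16 2176 [array([ 637.1, -284.5]), array([174.2, 184.7]), np.float64(46.5)] 12.682644605541157
[ 621.50626601 -293.42125235  191.90010395]
```

View pics/w1.png

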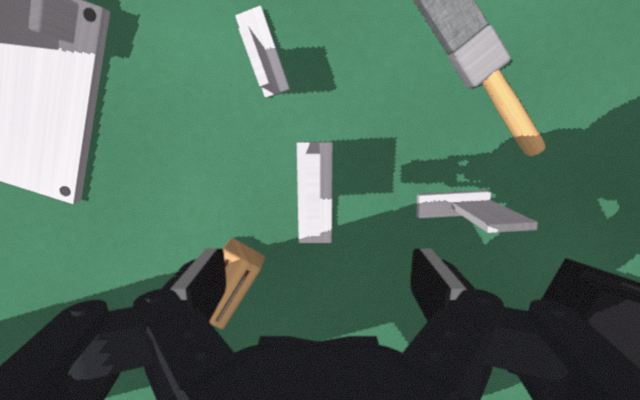

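The wrist view shows the blade edge-on at (315,192) between the open fingers, with the tweezer block clear at (237,283). I'll correct by 3 mm, then descend and grip.

```bash
python3 -m creep '0 0 0 0.001 -0.003 0.02 0;0 0 0 0.001 -0.003 0.05 0;0 0 0 0.001 -0.003 0.08 0;0 0 0 0.001 -0.003 0.1 0;0 0 0 0.001 -0.003 0.108 0;0 0 0 0.001 -0.003 0.108 0;0 0 0 0.001 -0.003 0.108 0' && python3 -m creep '0 0 0 0 0 0 120;0 0 0 0 0 0 180;0 0 0 0 0 0 255;0 0 0 0 0 0 255;0 0 0 0 0 0 255;0 0 0 0 0 0 255;0 0 0 0 0 0 255;0 0 0 0 0 0 255'
```

```text
clock: 2.65
eef_pos: [622.4, -289.5, 84.4]
tcp_rot: [3.14, -0.001, 0.523]
contact_force: [0.2, 1.1, 0.4]
opening: 0.999
grasp_force: 0.0
clock: 3.65
eef_pos: [621.8, -289.2, 83.5]
tcp_rot: [3.141, -0.0, 0.523]
contact_force: [0.2, 0.7, 3.5]
opening: 0.101
grasp_force: 98.3
```

```bash
python3 -m creep '0 0 0 0 0 -0.01 255;0 0 0 0 0 -0.03 255;0 0 0 0 0 -0.06 255;0 0 0 0 0 -0.08 255;0 0 0 0 0 -0.09 255;0 0 0 0 0 -0.09 255;0 0 0 0 0 -0.09 255'
python3 - <<'E'
from h import *
for n,(a,b,c,d) in(("top",(292,182,352,270)),("scene",(250,180,340,250))):
    f=np.load(f'pics/{n}.npz');P=cloud(f);z=P[...,2];g=f['img'].astype(int);sat=g.max(-1)-g.min(-1)
    w=np.zeros(z.shape,bool);w[b:d,a:c]=1;w&=(sat<45)
    for zl in(8,10,10.8):
        m=w&(z>zl)&(z<16); q=P[m][:,:2]
        Q=q[q[:,0]<590]; r0=cv2.minAreaRect(q.astype(np.float32))
        # side edges: robust extents along yaw
        for yaw in (r0[2],):
            t=np.radians(yaw);ex=np.array([np.cos(t),np.sin(t)]);ey=np.array([-ex[1],ex[0]])
            print(n,zl,m.sum(),np.round(yaw,1),'x',np.percentile(q@ex,[0.3,1,99,99.7]).round(1),'y',np.percentile(q@ey,[.3,1,99,99.7]).round(1))
    m=w&(z>85)&(z<97); q=P[m];
    t=np.radians(9.5);ex=np.array([np.cos(t),np.sin(t)]);ey=np.array([-ex[1],ex[0]])
    print('post',m.sum(),np.percentile(q[:,:2]@ex,[0,2,10]).round(1),np.percentile(q[:,:2]@ey,[2,98]).round(1))
E
```

```text
clock: 4.53
eef_pos: [621.1, -288.9, 172.2]
tcp_rot: [-3.14, 0.001, 0.523]
contact_force: [-0.4, -0.2, -2.7]
opening: 0.106
grasp_force: 97.5
top 8 2230 10.7 x [448.4 449.5 643.6 646.4] y [-161.1 -160.5  -52.4  -51.8]
top 10 1659 10.8 x [448.4 449.8 643.6 646. ] y [-162.3 -161.8  -53.9  -53.4]
top 10.8 1326 10.8 x [448.1 449.9 643.5 645.9] y [-162.3 -161.7  -54.2  -53.5]
post 292 [591.  591.8 594.4] [-114.1  -72.8]
scene 8 1449 10.7 x [449.3 450.2 647.3 648.7] y [-163.3 -162.4  -53.9  -52.6]
scene 10 1045 10.6 x [449.9 450.7 647.6 649.1] y [-162.1 -161.2  -52.8  -51.6]
scene 10.8 843 10.7 x [449.8 451.2 647.3 648.8] y [-163.3 -162.6  -54.4  -53. ]
post 313 [590.5 592.5 597.4] [-116.5  -73.2]
```

```bash
python3 -m creep '0 0 2 0.002 -0.02 0 255;0 0 5 0.006 -0.06 0 255;0 0 8 0.014 -0.105 0 255;0 0 11 0.025 -0.15 0 255;0 0 14 0.037 -0.195 0 255;0 0 17 0.05 -0.24 0 255;0 0 19.3 0.06 -0.27 0 255;0 0 19.3 0.065 -0.286 0 255' && python3 -m creep '0 0 0 0 0 0.0 255;0 0 0 0 0 0.02 255;0 0 0 0 0 0.04 255;0 0 0 0 0 0.05 255;0 0 0 0 0 0.06 255;0 0 0 0 0 0.06 255;0 0 0 0 0 0.06 255'
python3 - <<'E'
from h import *
f=grab('scene');cv2.imwrite('pics/s2.png',cv2.resize(f['img'][150:270,220:380,::-1],(640,480),interpolation=cv2.INTER_CUBIC))
f=grab('wrist');cv2.imwrite('pics/w2.png',f['img'][...,::-1])
E
```

```text
clock: 5.52
eef_pos: [534.3, -7.6, 172.6]
tcp_rot: [-3.141, 0.001, 0.188]
contact_force: [-0.0, 0.3, -3.1]
opening: 0.105
grasp_force: 97.9
clock: 6.4
eef_pos: [535.5, -9.1, 113.7]
tcp_rot: [3.141, -0.001, 0.186]
contact_force: [-0.4, 0.4, -2.1]
opening: 0.101
grasp_force: 98.0
```

View pics/s2.png

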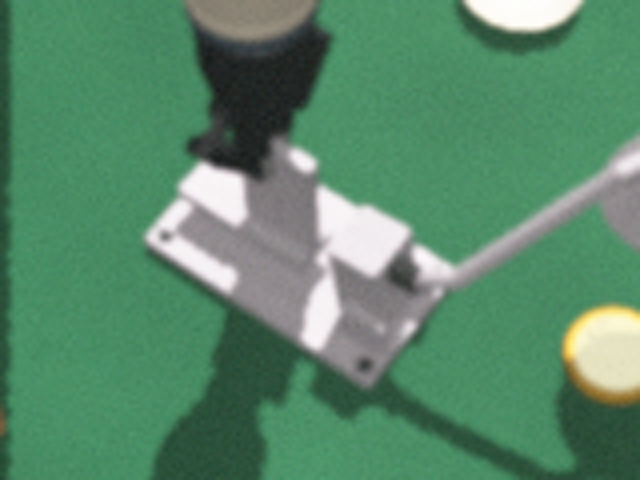

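View pics/w2.png

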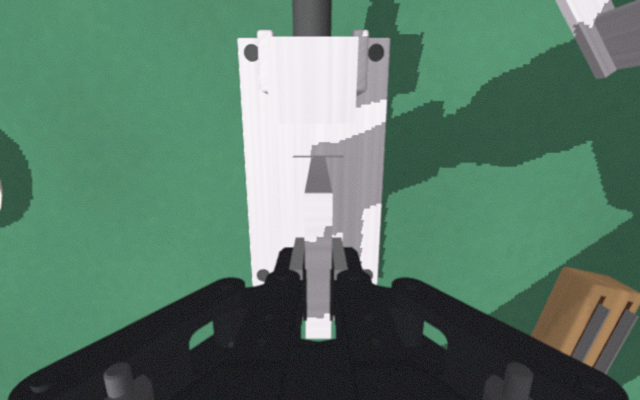

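The square is upright over the plate and in line with the post. Its heel is at (318,190) in the wrist view and the post front edge at (318,157). Next I lower it to contact.

```bash
python3 -m creep '0 0 0 0 0 0.006 255;0 0 0 0 0 0.012 255;0 0 0 0 0 0.015 255;0 0 0 0 0 0.016 255;0 0 0 0 0 0.017 255;0 0 0 0 0 0.018 255;0 0 0 0 0 0.018 255;0 0 0 0 0 0.018 255' 120; python3 -m creep '0 0 0 0 0 0.0005 255;0 0 0 0 0 0.001 255;0 0 0 0 0 0.001 255;0 0 0 0 0 0.001 255'
```

```text
clock: 7.5
eef_pos: [535.3, -9.0, 95.5]
tcp_rot: [3.141, -0.001, 0.186]
contact_force: [0.1, -0.3, -1.2]
opening: 0.1
grasp_force: 117.6
clock: 8.0
eef_pos: [535.7, -9.0, 95.4]
tcp_rot: [3.141, -0.001, 0.186]
contact_force: [-2.2, 0.5, 10.7]
opening: 0.101
grasp_force: 119.4
```

```bash
python3 -m creep '0 0 0 0.003 0 0 255;0 0 0 0.007 0 0 255;0 0 0 0.011 0 0 255;0 0 0 0.015 0 0 255;0 0 0 0.019 0 0 255;0 0 0 0.02 0 0 255;0 0 0 0.02 0 0 255'; python3 -m creep '0 0 0 0.002 0 0 255;0 0 0 0.004 0 0 255;0 0 0 0.006 0 0 255;0 0 0 0.008 0 0 255;0 0 0 0.009 0 0 255;0 0 0 0.01 0 0 255;0 0 0 0.01 0 0 255;0 0 0 0.01 0 0 255'
```

```text
clock: 8.88
eef_pos: [555.6, -5.4, 95.4]
tcp_rot: [3.141, -0.002, 0.186]
contact_force: [-1.0, -0.5, 8.9]
opening: 0.101
grasp_force: 118.9
clock: 9.88
eef_pos: [564.1, -3.7, 95.4]
tcp_rot: [3.141, 0.001, 0.187]
contact_force: [-6.4, -1.7, 13.9]
opening: 0.101
grasp_force: 119.7
```

```bash
python3 -m creep '0 0 0 0.001 0 0 255;0 0 0 0.002 0 0 255;0 0 0 0.002 0 0 255;0 0 0 0.002 0 0 255'; python3 -m creep '0 0 0 0.001 0 0 255;0 0 0 0.001 0 0 255;0 0 0 0.001 0 0 255';python3 -m creep '0 0 0 0.001 0 0 255;0 0 0 0.001 0 0 255;0 0 0 0.001 0 0 255'
```

```text
clock: 10.38
eef_pos: [565.9, -3.3, 95.4]
tcp_rot: [3.141, 0.001, 0.186]
contact_force: [-8.2, -0.9, 15.2]
opening: 0.101
grasp_force: 119.9
clock: 10.75
eef_pos: [566.8, -3.2, 95.4]
tcp_rot: [3.141, 0.001, 0.186]
contact_force: [-8.7, -1.8, 14.9]
opening: 0.101
grasp_force: 120.0
clock: 11.12
eef_pos: [567.4, -3.1, 95.5]
tcp_rot: [3.141, 0.002, 0.187]
contact_force: [-9.3, -1.8, 18.6]
opening: 0.102
grasp_force: 120.2
```

```bash
for i in 1 2 3; do python3 -m creep '0 0 0 0.0005 0 0 255;0 0 0 0.001 0 0 255;0 0 0 0.001 0 0 255'|egrep 'pos|rot|contact'; done
```

```text
eef_pos: [567.6, -3.0, 95.6]
tcp_rot: [3.141, 0.004, 0.187]
contact_force: [-12.6, -3.4, 20.9]
eef_pos: [567.9, -3.0, 95.7]
tcp_rot: [3.142, 0.005, 0.187]
contact_force: [-15.3, -3.8, 24.5]
eef_pos: [568.3, -2.9, 95.8]
tcp_rot: [-3.142, 0.006, 0.187]
contact_force: [-18.5, -5.3, 28.4]
```

Run:
```python
from h import *
a=[]
f=grab('scene');P=cloud(f);g=f['img']
t=np.radians(10.7);ex=np.array([np.cos(t),np.sin(t)]);ey=np.array([-ex[1],ex[0]])
X=(P[...,:2]-[608,5.5])@ex;Y=(P[...,:2]-[608,5.5])@ey;Z=P[...,2]
cv2.imwrite('pics/s3.png',cv2.resize(g[160:260,240:360,::-1],(720,600),interpolation=cv2.INTER_CUBIC))
# blade side face (facing -y, y~-5): X max per height ; post top plane tilt
m=(abs(Y+5)<4)&(X>-50)&(X<6)&(Z>16)&(Z<118)
for lo in range(15,115,10):
    k=m&(Z>lo)&(Z<lo+10)
    if k.sum()>3: print(lo,k.sum(),np.percentile(X[k],[0,5,50,95,100]).round(1))
k=(Z>84)&(Z<99)&(X>4)&(X<36)&(abs(Y)<18)
A=np.c_[X[k],Y[k],np.ones(k.sum())];print('post top slope',k.sum(),np.linalg.lstsq(A,Z[k],rcond=None)[0])
k=(Z>5)&(Z<35)&(X<-64)&(X>-106)&(abs(Y)<14);A=np.c_[X[k],Y[k],np.ones(k.sum())];print('foot',k.sum(),np.linalg.lstsq(A,Z[k],rcond=None)[0])
k=(Z>113)&(Z<128)&(X<2)&(X>-60)&(abs(Y)<8)
print('blade/finger top',k.sum(),np.percentile(X[k],[0,50,100]) if k.sum() else 0)
```

```text
15 13 [-45.8 -44.2 -29.5 -13.2 -13. ]
25 14 [-49.1 -47.7 -34.  -17.1 -16.2]
35 19 [-49.  -45.1 -27.8 -10.8 -10. ]
45 25 [-49.1 -48.  -27.7 -11.7 -10.5]
55 21 [-48.7 -48.2 -31.9 -14.7 -10.1]
65 20 [-47.4 -45.9 -26.   -7.2  -6.8]
75 20 [-46.9 -37.8 -22.1  -6.6  -4.6]
85 17 [-31.5 -28.   -9.8   3.8   4.5]
95 22 [-27.1 -26.1 -10.5   1.    2.3]
105 19 [-29.1 -29.1 -12.9   1.    1.2]
post top slope 141 [2.87205207e-02 1.41690397e-02 8.97985347e+01]
foot 92 [-1.53824830e-02  1.24074215e-02  2.22163832e+01]
blade/finger top 33 [-32.55008745  -9.53342479   1.8514413 ]
```

View pics/s3.png

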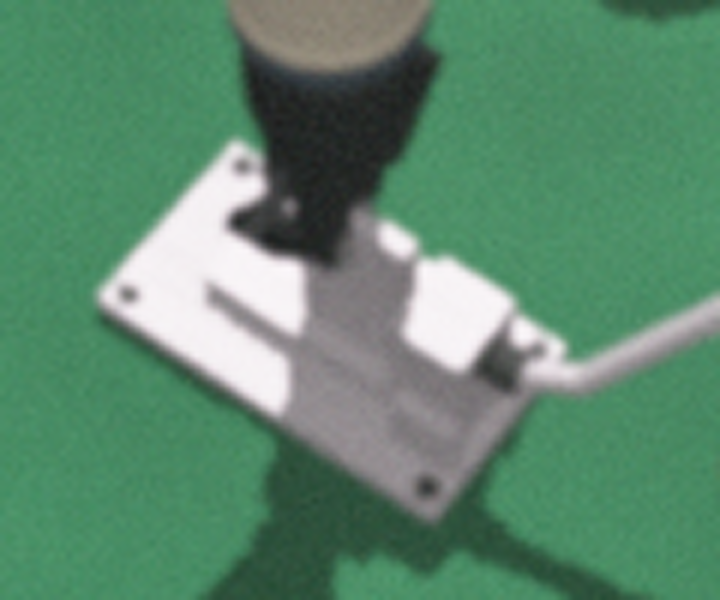

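The blade is against the post, whose front top edge is at (410,300) in the crop. I'll average several frames to get the tilts more precisely.

```bash
cat > tilt.py <<'E'
from h import *
t=np.radians(10.7);ex=np.array([np.cos(t),np.sin(t)]);ey=np.array([-ex[1],ex[0]])
def fit(f):
    P=cloud(f);X=(P[...,:2]-[608,5.5])@ex;Y=(P[...,:2]-[608,5.5])@ey;Z=P[...,2]
    o=[]
    for k in ((Z>80)&(Z<100)&(X>2)&(X<36)&(abs(Y)<18),(abs(Z-12)<5)&(X>-145)&(X<-30)&(abs(Y)<52)&(abs(Y)>23),(abs(Z-24)<5)&(X<-64)&(X>-106)&(abs(Y)<14)):
        if k.sum()<20: o.append(np.full(3,np.nan));continue
        A=np.c_[X[k],Y[k],np.ones(k.sum())];c=np.linalg.lstsq(A,Z[k],rcond=None)[0]
        e=abs(Z[k]-A@c)<3;c=np.linalg.lstsq(A[e],Z[k][e],rcond=None)[0];o.append(c)
    return np.array(o)
if __name__=='__main__':
    for n in('scene','top'):
        o=np.array([fit(r.grab_frame(n)) for _ in range(6)])
        print(n,'post,plate,foot slopes\n',o.mean(0).round(4),'\n',(o.std(0)/6**.5)[:,0].round(4))
    s=r.sense();print(s['eef_pos'],s['tcp_rot'],s['contact_force'],s['clock'])
E
python3 - <<'E'
from h import *; import numpy as np
f=np.load('pics/top.npz')
from tilt import fit
print('initial top (post)',fit(f).round(4))
E
python3 tilt.py
```

```text
initial top (post) [[-2.46000e-02 -1.38000e-02  9.36692e+01]
 [-0.00000e+00 -1.50000e-03  1.11204e+01]
 [         nan          nan          nan]]
scene post,plate,foot slopes
 [[-9.70000e-03 -1.27000e-02  9.06364e+01]
 [ 5.00000e-04  3.00000e-04  1.11264e+01]
 [-7.90000e-03 -1.60000e-02  2.29432e+01]] 
 [0.0097 0.0015 0.0094]
top post,plate,foot slopes
 [[    nan     nan     nan]
 [-0.0506  0.0144  9.9601]
 [    nan     nan     nan]] 
 [   nan 0.0225    nan]
[568.26028309  -2.88298799  95.75454921] [-3.14156702  0.00630795  0.18674022] [-17.6325653   -4.3238895   27.45205289] 12.9
```

```bash
python3 -m creep '0 0 0 -0.001 0 0 255;0 0 0 -0.001 0 0 255;0 0 0 -0.001 0 0 255;0 0 0 -0.001 0 0 255'
python3 - <<'E'
from h import *
from tilt import ex,ey
F=[dict(np.load('pics/scene.npz'))]
fs=[r.grab_frame('scene') for _ in range(5)]
for name,L in(('now',fs),):
    for f in L:
        P=cloud(f);X=(P[...,:2]-[608,5.5])@ex;Y=(P[...,:2]-[608,5.5])@ey;Z=P[...,2]
        k=(Z>84)&(Z<98)&(X>-30)&(X<38)
        for s in(-1,1):
            q=k&(s*Y>8)&(s*Y<20); print(s,q.sum(),np.percentile(X[q],[0,3,50,97,100]).round(1),np.median(Z[q]).round(1),end=' | ')
        print()
# initial scene frame was overwritten -> use top.npz initial
f=np.load('pics/top.npz');P=cloud(f);X=(P[...,:2]-[608,5.5])@ex;Y=(P[...,:2]-[608,5.5])@ey;Z=P[...,2]
q=(Z>84)&(Z<98)&(X>-30)&(X<38)&(abs(Y)<20);print('init top',q.sum(),np.percentile(X[q],[0,3,50,97,100]).round(1))
E
```

```text
clock: 13.4
eef_pos: [568.0, -3.0, 95.6]
tcp_rot: [3.142, 0.005, 0.187]
contact_force: [-14.7, -3.3, 25.1]
opening: 0.1
grasp_force: 121.6
-1 62 [-29.9 -26.4  15.1  36.7  37.5] 90.0 | 1 51 [ 1.   1.8 19.5 36.3 37.9] 90.3 | 
-1 58 [-26.3   0.3  19.   37.4  37.9] 90.5 | 1 51 [ 1.   4.3 18.5 35.6 37.8] 90.4 | 
-1 58 [-29.1 -14.1  17.3  37.1  37.5] 91.0 | 1 53 [ 1.2  2.  18.5 35.2 36.8] 90.8 | 
-1 62 [-28.4 -25.5  16.5  35.7  36.9] 90.3 | 1 52 [ 0.9  1.3 18.1 36.1 36.7] 89.8 | 
-1 63 [-25.5 -11.3  16.5  36.4  37.2] 89.9 | 1 53 [ 0.7  1.7 18.7 35.5 36.6] 90.1 | 
init top 247 [-9.6 -8.5 10.3 33.5 36.7]
```

The post's front edge has moved from about -9.6 mm to about +1 mm, level with the corner. The square is home, the tool tilt is 0.005 rad, and the square presses with about 15 N into the corner and 25 N down. I'll ease off slightly, let it settle and hand in.

```bash
python3 -m creep '0 0 0 -0.0005 0 0 255;0 0 0 -0.0005 0 0 255;0 0 0 -0.0005 0 0 255;0 0 0 -0.0005 0 0 255;0 0 0 -0.0005 0 0 255;0 0 0 -0.0005 0 0 255' && python3 -c "
from rig import r
print(r.sign_off())"
```

```text
clock: 14.4
eef_pos: [567.9, -3.0, 95.6]
tcp_rot: [3.142, 0.004, 0.187]
contact_force: [-13.7, -3.5, 21.9]
opening: 0.095
grasp_force: 121.5
the job is handed in; nothing more can be done
None
```

I handed the job in at 14.4 s of the 48 s: the square was still gripped (about 120 N), pressing about 22 N down and 14 N into the corner, with the post upright as far as the camera depth could show. The sign-off returned no verdict.

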